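# Bed a relief block, jack up the tilting tray and hold the pump handle

## Robot

A 6-joint arm with a two-finger parallel gripper is mounted at the origin on the work surface. World frame = base frame: x ahead of the robot, y to its left, z up, the work surface at z = 0. Lengths are in mm, angles in rad, forces in N, time in s.
With the tool pointing down it reaches from about 300 to 750 mm from the base axis. Payload 8.5 kg.
Tool frame: the origin (TCP) lies at the very end of the fingers, on their centre line; the grasp point (between the pads) lies 19 mm behind it; z points along the fingers, y is the line along which they close (so a half turn about z gives the same grasp; the last joint's range is limited). The gripper opens to 85 mm and grips with 20 to 120 N. Pads are 22 mm wide; open, the fingers measure 114 mm over their backs; the gripper's body (76 mm by 85 mm) begins 54 mm behind the grasp point. The pads swing forward as they close: fully open they stand 13 mm farther back than shut.
Start: joints at [-1.404, 0.381, 1.297, -0, 1.464, -0.215], TCP at [204.918, -510.381, 194.022] pointing down, gripper open.
Joint ranges: [-3.11, 3.11], [-0.89, 2.33], [0.22, 2.48], [-1.42, 4.56], [0.17, 2.85], [-2.88, 2.88]. Speed limits (rad/s): [2.39, 2.39, 3.14, 3.14, 3.14, 3.14].

## Interface

Orientations are given as [roll, pitch, yaw] about the fixed x, y, z axes, in that order (R = Rz(yaw) Ry(pitch) Rx(roll)).
In Python, from workcell import * gives the robot as it stands.
- The arm moves only by the tool drive_tool, never from a script. Its argument "deltas" is text: rows parted by semicolons, each of 7 numbers parted by spaces: the shift along the tool's x, y, z in m, then the turn, a rotation vector about the tool's x, y, z in rad, then the opening, from 0 (shut) to 1 (fully open). A call has exactly 5 rows; each row shifts and turns the commanded pose from where the row before left it, along the tool's axes as they then stand; what a row does not reach is not made up. A row lasts 1/8 s, in which the tool goes at most 62.5 mm and 10.7 degrees, less where a joint would pass 70% of its speed; a pose out of reach is approached as far as the arm can. A call is refused whole if a number of a shift passes 0.0625 or a number of a turn 0.188, either way. A call with a gripper value outside its range is refused whole. The fingers move at their own pace and stop on an object; the grip force is fixed at half the most. Time passes only in rows, so rows that do not move let the fingers close, or fill a call up. It gives the time, the measured TCP pose, the force, the opening and the grip force at its end, in the units of the state.
- read_state(): the state, without advancing time (a new reading comes with each control period).
- snapshot(name): name is "scene" or "top" or "wrist"; returns the picture (400x640x3 uint8, red, green, blue); there is no depth.
- calibration(name): a dict with "intrinsics" (3x3 intrinsics, pixels), "world_to_cam" (4x4, takes a point from world to camera coordinates). Camera axes: x right, y down, z forward; pixel columns grow to the right and rows downward; lengths in mm; the calibration is good to about 2 mm. The wrist camera is an equidistant fisheye: a pixel r from the principal point sees the ray r / f radians off the axis. A picture is of the moment at which its call begins: read the wrist's pose just before it. calibration takes no time and is no camera call; for the wrist camera it gives the pose at the moment of the call.
- finish_job(): hands the job in; it is judged then, once.
The state is a dict: "time_s": time; "joint_positions": joint angles; "joint_vel": joint speeds; "tau": joint torques, N m; "tcp_pos": TCP position; "eef_rot": TCP orientation; "contact_force": force on the tool from outside, world axes, zero at the start; "moment": the same for the moment, N m; "grip_width": opening from 0.0 (shut) to 1.0 (fully open); "grip_force": force on a finger pad.
Only numpy, scipy, OpenCV 4.12 (cv2) and the standard library are available. Lean on these libraries where they do the work, as an engineer would, in place of code of your own. Each camera call takes 0.05 s, during which the arm holds its last target. There are 200 camera calls.

## Task

Bed the terracotta relief block flat in the pocket of the foam on the tilting tray and let go of it. Then stand the small red jack flat on the bench with its saddle centred under the tray's yellow lift lug, right below the red mark, and pump its handle until the tray's front edge is at least 10 mm clear of its rest posts, so that a colleague can slip packing in. The jack's valve weeps and the load settles back when the handle is let up, so finish holding the handle pressed down at the bottom of its stroke, the jack alone carrying that edge and the other things on the bench left where they are.

Things in the scene. Friction and masses are not known exactly. Their poses are not given: they have to be found in the camera images.
- stand: Fixed aluminium stand of the tilting tray. Origin on the bench at its middle; x along the hinge, its -y side is the front, where the lift lug is. Rails along y (250 mm long, 22 wide, 8 high) at x = +-85 mm; rest posts 20 mm square, 110 mm high, at x = +-85, y = -100; hinge posts, 130 mm high, at x = +-85, y = 122. Between the rails the bench is free.
- tray (a joint): Hinge of the plywood tray (1.8 kg with foam), rad: 0 level on the rest posts, positive as the front edge rises (to 0.3). Axis along stand x at y = 110, z = 118 mm. Tray 220 (x) by 240 (y, from -120 to 120) by 12 mm, underside 112 mm over the bench. The rest posts are 210 mm from the axis, the lift pad 250 mm: 10 mm clear of the posts is 0.048 rad.
- pocket (a point): Middle of the pocket's floor in the white foam on the tray, 136 mm above the bench when level; y along the tray's y (away from the lug), z up. Foam 150 (x) by 180 (y) mm, its top 10 mm above the pocket floor. Pocket 66 (x) by 96 (y) by 10 mm deep, grey floor, its +x +y corner cut at 45 degrees like the block's: 3 mm of play all round.
- tile: Terracotta relief block with a rosette, 60 (x) by 90 (y) by 26 mm (ornament up to 4 mm higher), 0.28 kg, its +x +y corner clipped (18 mm off each side). Origin at the middle of the underside. Lies face up on the 30 mm high white foam slab at the left, beside the marble fragment. Seated: origin at point pocket, axes along the pocket's, 16 mm standing out of the foam.
- lift_pad (a point): Middle of the underside of the round rubber lift pad (28 mm across) under the tray's yellow steel lug, 100 mm above the bench with the tray level. The lug is 56 mm wide and sticks out 45 mm beyond the tray's front edge (stand y = -120 to -165 mm); a red disc on its top, 13 mm above this point, marks the spot.
- jack: Small red hydraulic jack, loose, 0.95 kg. Origin on its underside; x points to the saddle, z up. Base plate x from -120 to 110, 84 wide, 10 mm thick; barrel 48 mm across at x = 65, 78 mm high; pump block x from -40 to 30 mm, 50 mm wide (y), 72 mm high, flat sides: take it by these (the handle passes over its rear, there under 100 mm high, and may pass between the fingers). Slides with about 6 N.
- jack_grip (a point): Middle of the jack's pump block, 48 mm above the jack's underside, at jack x = -5 mm: the place to take the jack, across its y.
- saddle (a point): Middle of the top of the jack's round dark steel saddle (44 mm across), at jack x = 65 mm; 90 mm above the jack's underside with the ram down, so 10 mm below the lift pad.
- ram (a joint): Height of the ram above its lowest position, m (0 to 0.050), 0 at the start. A full down stroke of the handle lifts it 8 to 11 mm, a short one less (in steps of about 3 mm); it stays up on the up stroke. Under the tray's load it settles back slowly by 1 to 3 mm whenever the handle is not held down.
- handle (a joint): Pump handle angle, rad: 0 raised (27 degrees up), 0.42 fully down (3 degrees above level). Hinge along the jack's y at jack x = -30 mm, z = 82 mm. A spring brings it back up when let go. At the grip it takes 3 N to hold down unloaded and up to 15 N to pump under the tray.
- handle_grip (a point): Middle of the black rubber grip (22 mm thick, 85 mm long) on the handle, 120 mm from its hinge pin: 107 mm behind the pin (towards jack -x) and 54 mm above it when raised (136 mm above the bench), 120 mm behind and 6 mm above it (88 mm above the bench) when fully down. Can be pinched from above across the jack's y.
- fragment: White marble fragment, 52 by 78 by 20 mm, on the foam slab. Leave it.
- step_block: Stepped wooden packing block, 36 by 90 by 45 mm, beyond the jack. Leave it.
- spatula: Spatula lying on the bench, 170 mm long, beyond the foam slab. Leave it.
There are look-alikes about, which are no part of the job. What is shaped like the tile but black or purple is not meant.

How it is judged:
By the outcome, as a careful person would: the job done as asked, in the order asked, and still so for the second after the job is handed in, while the arm keeps its last pose, push and grip.
It also fails if it takes over 72 s, if anything falls off the work surface, if the arm or the gripper's body presses on something with over 40 N, if the wrist force passes 120 N, or if a joint passes its speed limit or range.

## Working session

There is one attempt and no reset: what is moved stays moved. The work goes in short steps, Python scripts to look and compute and a tool call to move; the robot and the scene stay as the last step left them, time stands still between calls to the robot, and variables do not carry over. Pictures are saved under pics/ and viewed, at most 10 in all, crops included, and the job is handed in when it is done.

Besides the shell and the picture viewer there is one more tool, called by a JSON object that holds its "name" and its "arguments". drive_tool: Moves the arm, as the interface text tells. Its arguments: {"type":"object","properties":{"deltas":{"type":"string"}},"required":["deltas"]}

```bash
ls; mkdir -p pics
python3 - <<'E'
from workcell import *
import cv2,numpy as np
for n in("scene","top"):
    im=snapshot(n); cv2.imwrite(f"pics/{n}0.png",im[:,:,::-1])
    c=calibration(n); print(n,np.round(c["intrinsics"],1).tolist(),np.round(c["world_to_cam"],3).tolist())
s=read_state();print(s)
E
```

```text
pics
scene [[425.5, 0.0, 314.7], [0.0, 425.5, 197.2], [0.0, 0.0, 1.0]] [[0.835, 0.551, 0.006, -429.435], [0.422, -0.632, -0.65, -127.045], [-0.353, 0.545, -0.76, 1704.435], [0.0, 0.0, 0.0, 1.0]]
top [[369.0, 0.0, 314.9], [0.0, 369.0, 198.2], [0.0, 0.0, 1.0]] [[-0.012, -0.999, -0.029, 34.678], [-0.988, 0.016, -0.153, 547.373], [0.154, 0.027, -0.988, 1344.423], [0.0, 0.0, 0.0, 1.0]]
{'time_s': 0.1, 'joint_positions': array([-1.40431018e+00,  3.81138056e-01,  1.29816444e+00,  3.41018019e-06,
        1.46359837e+00, -2.15330303e-01]), 'joint_vel': array([-0.00121044, -0.00277319, -0.00328212,  0.00030342,  0.00202617,
        0.00010937]), 'tau': array([ 3.93353985e-03, -4.49224484e+01, -2.31653112e+01, -1.43752586e-04,
        3.66397391e-03,  3.91417177e-05]), 'tcp_pos': array([ 204.86463041, -510.08909805,  193.4754073 ]), 'eef_rot': array([-3.14031537e+00, -2.82838417e-04,  3.81815900e-01]), 'contact_force': array([ 0.27776037,  0.48655851, -0.42657904]), 'moment': array([0.00911421, 0.01028912, 0.0145904 ]), 'grip_force': 0.0, 'grip_width': 0.9993225568811405}
```

View pics/top0.png

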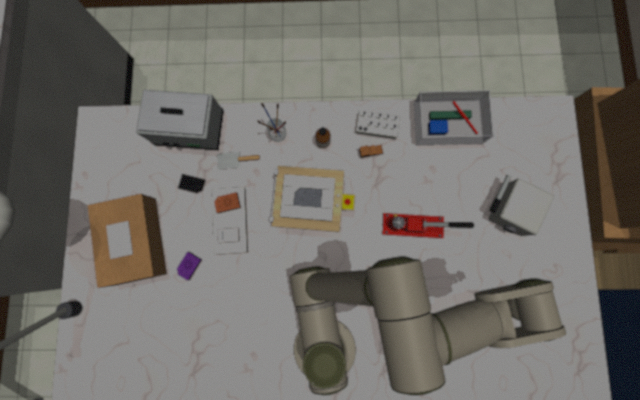

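View pics/scene0.png

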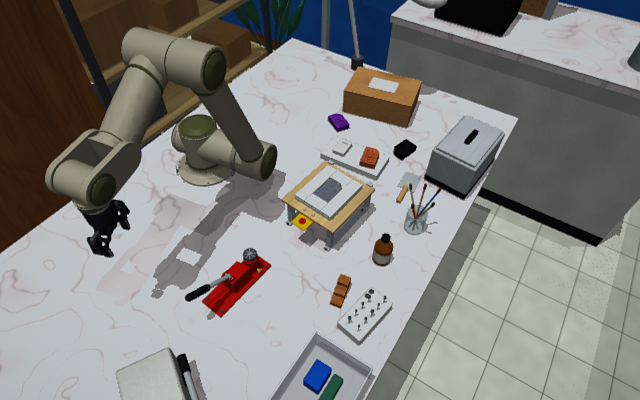

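The tile candidates in the top view are orange (228,203) on the slab, black (191,184) and purple (189,265). The terracotta one is the orange one on the white slab beside the marble. The tray pocket is at (308,197), the lug mark at (348,202), and the jack spans (383–472,224), with its saddle at (398,222). I'll check this in an enlarged crop and get rough positions.

```bash
cat > h.py <<'E'
from workcell import *
import cv2, numpy as np
from scipy.spatial.transform import Rotation as R
def cal(n):
    c=calibration(n); return np.array(c["intrinsics"]),np.array(c["world_to_cam"])
def back(px,z,c,fish=False):
    """pixels -> world points on the plane at height z"""
    K,T=c; px=np.atleast_2d(px).astype(float)
    v=np.c_[(px-K[:2,2])/[K[0,0],K[1,1]],np.ones(len(px))]
    if fish:
        r=np.linalg.norm(v[:,:2],axis=1); s=np.where(r>1e-9,np.sin(r)/np.maximum(r,1e-9),1)
        v=np.c_[v[:,:2]*s[:,None],np.cos(r)]
    d=v@T[:3,:3]; o=-T[:3,:3].T@T[:3,3]
    return o+d*((z-o[2])/d[:,2])[:,None]
def proj(P,c,fish=False):
    K,T=c; p=np.atleast_2d(P)@T[:3,:3].T+T[:3,3]
    if fish:
        q=np.linalg.norm(p[:,:2],axis=1); th=np.arctan2(q,p[:,2]); u=p[:,:2]*(th/np.maximum(q,1e-9))[:,None]
    else: u=p[:,:2]/p[:,2:]
    return u*[K[0,0],K[1,1]]+K[:2,2]
def crop(im,x0,y0,x1,y1,f): return cv2.resize(im[y0:y1,x0:x1],None,fx=f,fy=f,interpolation=cv2.INTER_CUBIC)
def save(n,im): cv2.imwrite(f"pics/{n}.png",im[:,:,::-1])
def move(target,yaw=None,pitchroll=None):
    """tool-frame shift (mm) from the measured pose to target"""
    s=read_state(); Rm=R.from_euler('xyz',s["eef_rot"]).as_matrix()
    return Rm.T@(np.array(target)-s["tcp_pos"])
E
python3 - <<'E'
from h import *
t=cv2.imread("pics/top0.png")[:,:,::-1];s=cv2.imread("pics/scene0.png")[:,:,::-1]
a=crop(t,170,150,480,280,2.58)[:340]; b=np.hstack([crop(s,270,110,430,260,2.5)[:,:400],crop(s,175,230,335,330,2.5)[:250,:400] if 0 else cv2.copyMakeBorder(crop(s,175,230,335,330,2.5),0,125,0,0,cv2.BORDER_CONSTANT)])
a=a[:,:800]; b=b[:260] if 0 else cv2.resize(b,(800,260)) if 0 else b[:, :]
im=np.vstack([cv2.copyMakeBorder(a,0,0,0,800-a.shape[1],cv2.BORDER_CONSTANT),b])[:600]
save("crop1",im)
c=cal("top"); hsv=cv2.cvtColor(t.copy(),cv2.COLOR_RGB2HSV)
def seg(lo,hi,box,z,name):
    m=cv2.inRange(hsv,np.array(lo),np.array(hi)); k=np.zeros_like(m);x0,y0,x1,y1=box;k[y0:y1,x0:x1]=m[y0:y1,x0:x1]
    p=np.argwhere(k)[:,::-1]; w=back(p,z,c)[:,:2].astype(np.float32)
    print(name,len(p),w.mean(0),cv2.minAreaRect(w))
seg((0,120,60),(15,255,255),(205,185,250,220),56,"tile")
seg((0,0,60),(179,60,140),(285,180,330,212),136,"pocket")
seg((22,150,120),(35,255,255),(338,185,362,215),113,"lug")
seg((0,150,100),(8,255,255),(340,195,356,210),113,"mark")
seg((0,150,80),(8,255,255),(375,205,460,245),10,"jack")
E
```

```text
tile 317 [535.168  356.4451] ((535.5145874023438, 357.19879150390625), (53.715152740478516, 84.5583724975586), 13.266905784606934)
pocket 785 [538.1822    49.162006] ((542.7033081054688, 51.660247802734375), (109.95614624023438, 155.05072021484375), 0.020720163360238075)
lug 122 [522.70325 -90.57764] ((523.0228881835938, -90.94344329833984), (39.0765380859375, 46.89168930053711), 88.66254425048828)
mark 12 [523.60724 -90.03532] ((522.9961547851562, -90.90690612792969), (10.634780883789062, 10.799590110778809), 88.56771850585938)
jack 774 [ 439.87735 -348.24826] ((443.62420654296875, -340.14703369140625), (220.58578491210938, 74.81391143798828), 85.60694885253906)
```

View pics/crop1.png

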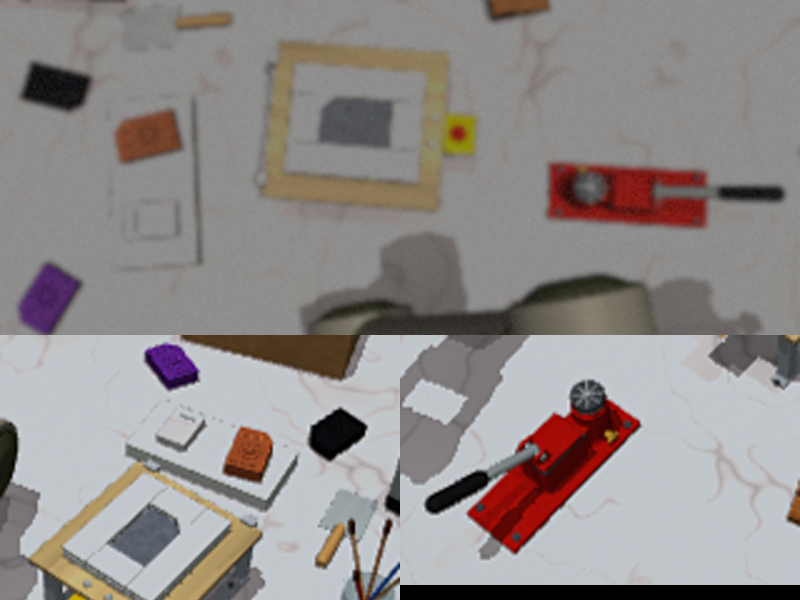

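Crop confirms the orange block on the white slab (top image (228,203)) next to the white fragment. Its clipped corner is towards +x+y, the same as the pocket's. The jack's saddle points towards the tray and its handle points away. I'll write a row planner, then go above the tile for a wrist view.

```bash
cat >> h.py <<'E'
def plan(pos,yaw=None,n=5,grip=1,rot0=None,tool=None):
    """print rows from the measured pose to pos (mm) with tool down at yaw, straight line in n rows"""
    s=read_state(); R0=R.from_euler('xyz',s["eef_rot"]); R1=R.from_euler('xyz',[np.pi,0,yaw]) if tool is None else tool
    rv=(R0.inv()*R1).as_rotvec(); st=R.from_rotvec(rv/n); d=(np.array(pos)-s["tcp_pos"])/n/1000; Rc=R0; rows=[]
    for i in range(n):
        rows.append(" ".join(f"{v:.4f}".rstrip('0').rstrip('.') for v in [*(Rc.inv().apply(d)+0.0),*(rv/n)])+f" {grip:g}"); Rc=Rc*st
    print("step mm",np.linalg.norm(d)*1000,"rot",np.linalg.norm(rv/n))
    for i in range(0,n,5): print("; ".join(rows[i:i+5]))
def st():
    s=read_state(); print("t",round(s["time_s"],2),"tcp",np.round(s["tcp_pos"],1),"rot",np.round(s["eef_rot"],4),"F",np.round(s["contact_force"],1),"g",round(s["grip_width"],3),round(s["grip_force"],1))
E
python3 - <<'E'
from h import *
K,T=cal("wrist"); s=read_state(); Rm=R.from_euler('xyz',s["eef_rot"]).as_matrix()
o=-T[:3,:3].T@T[:3,3]; print("cam in tool",Rm.T@(o-s["tcp_pos"]), (T[:3,:3]@Rm).round(3).tolist(),K.round(1).tolist())
plan([520,330,250],1.8,20)
E
```

```text
cam in tool [  76.01766078   -0.47812986 -180.19733676] [[-0.0, 1.0, -0.001], [-0.954, -0.0, -0.3], [-0.3, 0.001, 0.954]] [[309.7, 0.0, 320.4], [0.0, 309.7, 197.6], [0.0, 0.0, 1.0]]
step mm 44.95150229442831 rot 0.07090922090044692
0.0303 -0.0331 -0.0028 -0 -0.0001 -0.0709 1; 0.0325 -0.0309 -0.0028 -0 -0.0001 -0.0709 1; 0.0346 -0.0285 -0.0028 -0 -0.0001 -0.0709 1; 0.0366 -0.026 -0.0028 -0 -0.0001 -0.0709 1; 0.0383 -0.0233 -0.0028 -0 -0.0001 -0.0709 1
0.0399 -0.0205 -0.0028 -0 -0.0001 -0.0709 1; 0.0412 -0.0177 -0.0028 -0 -0.0001 -0.0709 1; 0.0424 -0.0147 -0.0028 -0 -0.0001 -0.0709 1; 0.0433 -0.0117 -0.0028 -0 -0.0001 -0.0709 1; 0.044 -0.0086 -0.0028 -0 -0.0001 -0.0709 1
0.0445 -0.0054 -0.0028 -0 -0.0001 -0.0709 1; 0.0448 -0.0022 -0.0028 -0 -0.0001 -0.0709 1; 0.0449 0.0009 -0.0028 -0 -0.0001 -0.0709 1; 0.0447 0.0041 -0.0028 -0 -0.0001 -0.0709 1; 0.0443 0.0073 -0.0028 -0 -0.0001 -0.0709 1
0.0436 0.0104 -0.0028 -0 -0.0001 -0.0709 1; 0.0428 0.0134 -0.0028 -0 -0.0001 -0.0709 1; 0.0417 0.0164 -0.0028 -0 -0.0001 -0.0709 1; 0.0405 0.0194 -0.0028 -0 -0.0001 -0.0709 1; 0.039 0.0222 -0.0028 -0 -0.0001 -0.0709 1
```

{"name": "drive_tool", "arguments": {"deltas": "0.0303 -0.0331 -0.003 0 0 -0.0709 1; 0.0325 -0.0309 -0.003 0 0 -0.0709 1; 0.0346 -0.0285 -0.003 0 0 -0.0709 1; 0.0366 -0.026 -0.003 0 0 -0.0709 1; 0.0383 -0.0233 -0.003 0 0 -0.0709 1"}}

```text
time_s: 0.72
tcp_pos: [283.8, -298.8, 208.9]
eef_rot: [-3.141, -0.0, 0.738]
contact_force: [1.0, -0.2, -0.1]
grip_width: 1.003
grip_force: 0.0
```

{"name": "drive_tool", "arguments": {"deltas": "0.0399 -0.0205 -0.003 0 0 -0.0709 1; 0.0412 -0.0177 -0.003 0 0 -0.0709 1; 0.0424 -0.0147 -0.003 0 0 -0.0709 1; 0.0433 -0.0117 -0.003 0 0 -0.0709 1; 0.044 -0.0086 -0.003 0 0 -0.0709 1"}}

```text
time_s: 1.35
tcp_pos: [362.5, -88.9, 224.0]
eef_rot: [-3.141, -0.0, 1.093]
contact_force: [0.2, -0.7, -0.2]
grip_width: 0.997
grip_force: 0.0
```

Run:
```python
from h import *
c=cal("wrist"); im=snapshot("wrist"); save("w_mid",im); np.savez("w_mid",K=c[0],T=c[1]); st()
```

```text
t 1.4 tcp [363.2 -85.1 224.4] rot [ 3.1416e+00 -2.1000e-03  1.0989e+00] F [-2.  2. -0.] g 0.998 0.0
```

{"name": "drive_tool", "arguments": {"deltas": "0.0445 -0.0054 -0.003 0 0 -0.0709 1; 0.0448 -0.0022 -0.003 0 0 -0.0709 1; 0.0449 0.0009 -0.003 0 0 -0.0709 1; 0.0447 0.0041 -0.003 0 0 -0.0709 1; 0.0443 0.0073 -0.003 0 0 -0.0709 1"}}

```text
time_s: 2.02
tcp_pos: [441.4, 121.2, 238.9]
eef_rot: [-3.141, 0.0, 1.448]
contact_force: [0.6, -0.6, -0.7]
grip_width: 0.995
grip_force: 0.0
```

{"name": "drive_tool", "arguments": {"deltas": "0.0436 0.0104 -0.003 0 0 -0.0709 1; 0.0428 0.0134 -0.003 0 0 -0.0709 1; 0.0417 0.0164 -0.003 0 0 -0.0709 1; 0.0405 0.0194 -0.003 0 0 -0.0709 1; 0.039 0.0222 -0.003 0 0 -0.0709 1"}}

```text
time_s: 2.65
tcp_pos: [520.3, 331.0, 253.7]
eef_rot: [-3.141, 0.0, 1.802]
contact_force: [0.6, -0.3, 0.3]
grip_width: 1.0
grip_force: 0.0
```

{"name": "drive_tool", "arguments": {"deltas": "0 0 0 0 0 0 1; 0 0 0 0 0 0 1; 0 0 0 0 0 0 1; 0 0 0 0 0 0 1; 0 0 0 0 0 0 1"}}

```text
time_s: 3.28
tcp_pos: [520.0, 329.2, 254.3]
eef_rot: [3.141, -0.0, 1.799]
contact_force: [-0.3, -0.4, -0.7]
grip_width: 1.003
grip_force: 0.0
```

Run:
```python
from h import *
c=cal("wrist"); im=snapshot("wrist"); save("w_tile",im); np.savez("w_tile",K=c[0],T=c[1]); st()
```

```text
t 3.33 tcp [520.  329.3 254.2] rot [ 3.1414 -0.      1.7993] F [ 0.   0.  -0.2] g 1.001 0.0
```

View pics/w_tile.png

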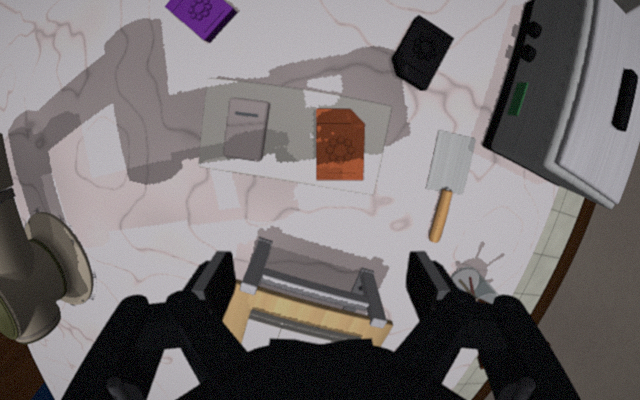

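The wrist view shows the terracotta block at (340,145) on the slab, clipped corner at top right, with the fragment at (247,128). The tray's hinge end is at the bottom. I'll fit the block's outline in this picture.

```bash
cat >> h.py <<'E'
from scipy.optimize import least_squares
def clip_poly(a,b,k): return np.array([[-a,-b],[a,-b],[a,b-k],[a-k,b],[-a,b]],float)
def fit(mask,poly,z0,z1,x0,c,fish,mode):
    """fit x,y,yaw of a prism: its silhouette (hull) or a recess seen through its rim (inter)"""
    cs,_=cv2.findContours(mask,cv2.RETR_EXTERNAL,cv2.CHAIN_APPROX_NONE); k=max(cs,key=cv2.contourArea)
    pts=cv2.convexHull(k)[:,0] if mode=="hull" else k[:,0]
    pts=k[:,0].astype(float); ctr=pts.mean(0); pts=pts+0.45*(pts-ctr)/np.linalg.norm(pts-ctr,axis=1)[:,None]
    def model(p):
        q=poly@np.array([[np.cos(p[2]),np.sin(p[2])],[-np.sin(p[2]),np.cos(p[2])]])+p[:2]
        A,B=[proj(np.c_[q,np.full(len(q),z)],c,fish).astype(np.float32) for z in(z0,z1)]
        return cv2.convexHull(np.vstack([A,B])) if mode=="hull" else cv2.intersectConvexConvex(cv2.convexHull(A),cv2.convexHull(B))[1]
    f=lambda p:[cv2.pointPolygonTest(model(p),tuple(map(float,u)),True) for u in pts]
    r=least_squares(f,x0,loss="soft_l1",f_scale=0.7,diff_step=1e-3,x_scale=[1,1,.02]); e=np.array(f(r.x))
    return r.x,np.abs(e).mean(),cv2.contourArea(k)
def mask(im,lo,hi,box):
    m=cv2.inRange(cv2.cvtColor(np.ascontiguousarray(im),cv2.COLOR_RGB2HSV),np.array(lo),np.array(hi)); k=np.zeros_like(m);x0,y0,x1,y1=box;k[y0:y1,x0:x1]=m[y0:y1,x0:x1]
    return cv2.morphologyEx(k,cv2.MORPH_CLOSE,np.ones((3,3),np.uint8))
def load(n):
    d=np.load(n+".npz"); return cv2.imread(f"pics/{n}.png")[:,:,::-1],(d["K"],d["T"])
E
python3 - <<'E'
from h import *
im,c=load("w_tile"); T=clip_poly(30,45,18)
m=mask(im,(0,110,50),(18,255,255),(300,95,380,190))
print("wrist",fit(m,T,30,56,[535,356,.23],c,True,"hull"))
t=cv2.imread("pics/top0.png")[:,:,::-1]; ct=cal("top")
print("top",fit(mask(t,(0,110,50),(18,255,255),(205,185,250,220)),T,30,56,[535,356,.23],ct,False,"hull"))
P=clip_poly(33,48,18)
print("top pocket",fit(mask(t,(0,0,60),(179,70,140),(290,185,325,208)),P,136,146,[538,49,0],ct,False,"inter"))
im,c=load("w_mid"); save("v",crop(im,0,0,640,400,1))
E
```

```text
wrist (array([5.36832055e+02, 3.59712060e+02, 2.32156736e-01]), np.float64(0.8378907642853677), 3106.0)
top (array([5.38390358e+02, 3.59387523e+02, 1.38424703e-01]), np.float64(1.200331730585759), 296.0)
top pocket (array([ 5.40330180e+02,  5.41439017e+01, -1.03040086e-05]), np.float64(2.3603208878507043), 634.0)
```

View pics/w_mid.png

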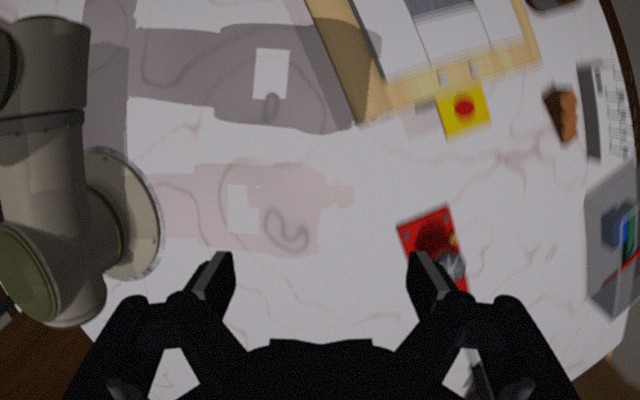

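The mid-way view shows the lug's mark at (465,107), the jack's saddle at (452,265) and the tray foam at the top. The tile fit is (536.8, 359.7) with yaw 0.232, and the top camera agrees to within 2 mm. Now I'll descend on the tile.

Run:
```python
from h import *
plan([536.8,359.7,90],1.803,5)
```

```text
step mm 33.566006898953084 rot 0.0007375408009623121
0.0052 0.0046 0.0328 0 -0 -0.0007 1; 0.0051 0.0047 0.0328 0 -0 -0.0007 1; 0.0051 0.0047 0.0328 0 -0 -0.0007 1; 0.0051 0.0047 0.0328 0 -0 -0.0007 1; 0.0051 0.0047 0.0328 0 -0 -0.0007 1
```

{"name": "drive_tool", "arguments": {"deltas": "0.0052 0.0046 0.0328 0 0 -0.0007 1; 0.0051 0.0047 0.0328 0 0 -0.0007 1; 0.0051 0.0047 0.0328 0 0 -0.0007 1; 0.0051 0.0047 0.0328 0 0 -0.0007 1; 0.0051 0.0047 0.0328 0 0 -0.0007 1"}}

```text
time_s: 3.95
tcp_pos: [537.0, 360.0, 89.1]
eef_rot: [3.141, -0.0, 1.803]
contact_force: [0.8, 0.6, -0.1]
grip_width: 0.998
grip_force: 0.0
```

{"name": "drive_tool", "arguments": {"deltas": "0 0 0.025 0 0 0 1; 0 0 0.018 0 0 0 1; 0 0 0.009 0 0 0 1; 0 0 0 0 0 0 1; 0 0 0 0 0 0 1"}}

```text
time_s: 4.58
tcp_pos: [537.4, 360.1, 39.0]
eef_rot: [3.14, -0.0, 1.803]
contact_force: [-0.6, 0.4, 0.4]
grip_width: 0.996
grip_force: 0.0
```

Run:
```python
from h import *
c=cal("wrist"); im=snapshot("wrist"); save("w_tile2",im); np.savez("w_tile2",K=c[0],T=c[1]); st()
m=mask(im,(0,110,50),(18,255,255),(200,50,440,330)); print(fit(m,clip_poly(30,45,18),30,56,[536.8,359.7,.23],c,True,"hull"))
plan([536.8,359.7,38],1.803,1)
```

```text
t 4.62 tcp [537.4 360.1  39. ] rot [ 3.1400e+00 -3.0000e-04  1.8032e+00] F [ 0.2 -0.5 -0.8] g 1.0 0.0
(array([5.36933622e+02, 3.59340788e+02, 2.25303367e-01]), np.float64(0.8496996721818212), 13636.5)
step mm 1.1832034408659162 rot 0.0016286545016915067
-0.0002 -0.0006 0.001 0.0016 -0.0003 0.0002 1
```

View pics/w_tile2.png

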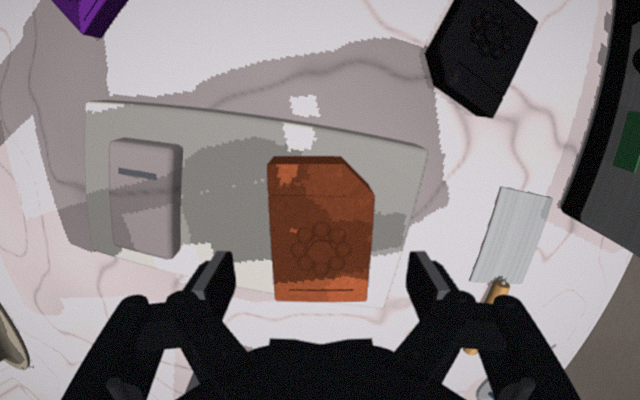

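The fingers straddle the block (268–374, 155–300), centred, and the second fit agrees. Closing.

{"name": "drive_tool", "arguments": {"deltas": "-0.0005 -0.0005 0.002 0 0 0.005 1; 0 0 0 0 0 0 0.3; 0 0 0 0 0 0 0.3; 0 0 0 0 0 0 0.3; 0 0 0 0 0 0 0.3"}}

```text
time_s: 5.25
tcp_pos: [536.5, 359.3, 36.1]
eef_rot: [3.142, -0.0, 1.798]
contact_force: [-0.9, -0.3, 0.3]
grip_width: 0.298
grip_force: 0.0
```

{"name": "drive_tool", "arguments": {"deltas": "0 0 0 0 0 0 0.3; 0 0 -0.02 0 0 0 0.3; 0 0 -0.05 0 0 0 0.3; 0 0 -0.055 0 0 0 0.3; 0 0 -0.055 0 0 0 0.3"}}

```text
time_s: 5.88
tcp_pos: [536.3, 359.2, 217.9]
eef_rot: [-3.142, -0.0, 1.798]
contact_force: [0.2, 0.4, -1.0]
grip_width: 0.295
grip_force: 0.0
```

{"name": "drive_tool", "arguments": {"deltas": "0 0 -0.03 0 0 0 0.3; 0 0 0 0 0 0 0.3; 0 0 0 0 0 0 0.3; 0 0 0 0 0 0 0.3; 0 0 0 0 0 0 0.3"}}

```text
time_s: 6.5
tcp_pos: [536.4, 359.2, 245.1]
eef_rot: [-3.14, 0.0, 1.798]
contact_force: [-0.1, 0.1, -0.2]
grip_width: 0.295
grip_force: 0.0
```

Run:
```python
from h import *
c=cal("wrist"); im=snapshot("wrist"); save("w_held",im); np.savez("w_held",K=c[0],T=c[1]); st()
m=mask(im,(0,110,50),(18,255,255),(200,50,440,330)); s=read_state(); p=s["tcp_pos"]
print(p,[fit(m,clip_poly(30,45,18),p[2]-d,p[2]-d+26,[p[0],p[1],.23],c,True,"hull") for d in (5,7,9,11)])
plan([538,-40,250],1.571,10,.3)
```

```text
t 6.55 tcp [536.4 359.3 245.3] rot [-3.1404e+00  2.0000e-04  1.7982e+00] F [-0.3 -0.4 -0.3] g 0.3 0.0
[536.41976855 359.25290453 245.33514866] [(array([487.19597792, 405.54262957,  -2.26326921]), np.float64(12.962488394225426), 3195.0), (array([487.37602131, 404.77381036,  -2.25235601]), np.float64(12.962778011098203), 3195.0), (array([487.62312457, 404.28814864,  -2.24795547]), np.float64(12.965269732104689), 3195.0), (array([556.11123732, 418.38963791,   1.78797735]), np.float64(11.90745486299907), 3195.0)]
step mm 39.92832825800315 rot 0.022725299877842504
-0.0389 -0.0088 -0.0004 -0.0001 0 0.0227 0.3; -0.0391 -0.008 -0.0004 -0.0001 0 0.0227 0.3; -0.0393 -0.0071 -0.0005 -0.0001 0 0.0227 0.3; -0.0394 -0.0062 -0.0005 -0.0001 0 0.0227 0.3; -0.0396 -0.0053 -0.0005 -0.0001 0 0.0227 0.3
-0.0397 -0.0044 -0.0005 -0.0001 0 0.0227 0.3; -0.0398 -0.0035 -0.0005 -0.0001 0 0.0227 0.3; -0.0398 -0.0026 -0.0005 -0.0001 0 0.0227 0.3; -0.0399 -0.0017 -0.0005 -0.0001 0 0.0227 0.3; -0.0399 -0.0008 -0.0005 -0.0001 0 0.0227 0.3
```

It closed to 0.3 with no force, so the grasp missed. I need to see why.

View pics/w_held.png

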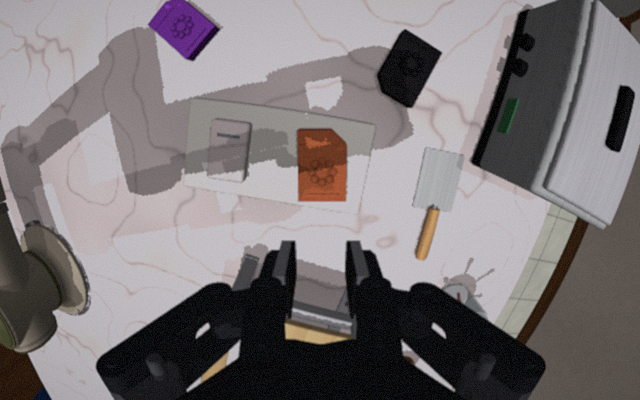

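Run:
```python
from h import *
for n,p,g in (("w_tile2",[537.4,360.1,39.0],85),("w_held",[536.4,359.3,245.3],25.5)):
    im,c=load(n); yaw=1.80; ty=np.array([np.sin(yaw),-np.cos(yaw),0])
    for dz in (0,13,19,30):
        print(n,dz,[proj(np.array(p)+s*g/2*ty+[0,0,dz],c,True).round(0).tolist() for s in(-1,1)])
im,c=load("w_held"); m=mask(im,(0,110,50),(18,255,255),(280,110,370,215))
print(fit(m,clip_poly(30,45,18),30,56,[536.8,359.7,.23],c,True,"hull"))
K,T=c; print(-T[:3,:3].T@T[:3,3])
m=mask(snapshot("top"),(0,110,50),(18,255,255),(205,185,250,220))
print(fit(m,clip_poly(30,45,18),30,56,[536.8,359.7,.23],cal("top"),False,"hull"))
```

```text
w_tile2 0 [[[255.0, 228.0]], [[388.0, 228.0]]]
w_tile2 13 [[[251.0, 236.0]], [[392.0, 236.0]]]
w_tile2 19 [[[249.0, 240.0]], [[394.0, 240.0]]]
w_tile2 30 [[[245.0, 249.0]], [[399.0, 249.0]]]
w_held 0 [[[302.0, 228.0]], [[342.0, 228.0]]]
w_held 13 [[[300.0, 237.0]], [[343.0, 237.0]]]
w_held 19 [[[300.0, 241.0]], [[344.0, 241.0]]]
w_held 30 [[[298.0, 250.0]], [[345.0, 250.0]]]
(array([5.36875185e+02, 3.59892697e+02, 2.28367240e-01]), np.float64(0.9179178363030764), 3195.0)
[518.58287302 434.23701024 425.26583236]
(array([5.37547572e+02, 3.62233830e+02, 1.51424819e-01]), np.float64(1.3973772080154923), 278.5)
```

The tile hasn't moved. In the wrist picture the fingertips sit higher than the reported TCP would put them, by about 35–50 mm. I'll check that in the scene picture numerically.

Run:
```python
from h import *
im=snapshot("scene"); save("s1",im); c=cal("scene"); st()
p=np.array([536.4,359.3,245.3]); yaw=1.8; ty=np.array([np.sin(yaw),-np.cos(yaw),0])
for dz in(0,19,40,60): print(dz,proj(p+[0,0,dz],c).round(1),[proj(p+s*20*ty+[0,0,dz],c).round(1).tolist() for s in(-1,1)])
u,v=proj(p,c)[0].astype(int); g=cv2.cvtColor(im,cv2.COLOR_RGB2GRAY)
for y in range(v-36,v+14): print(y,"".join("#" if q<45 else "+" if q<90 else "." for q in g[y,u-34:u+34]))
print(u-34)
```

```text
t 6.65 tcp [536.5 359.3 245.7] rot [-3.1411e+00  1.0000e-04  1.7983e+00] F [-0.7  0.8 -0.3] g 0.299 0.0
0 [[375.5 117. ]] [[[370.1, 115.8]], [[380.9, 118.3]]]
19 [[376.1 112.8]] [[[370.6, 111.5]], [[381.6, 114.1]]]
40 [[376.8 108. ]] [[[371.3, 106.8]], [[382.3, 109.3]]]
60 [[377.4 103.4]] [[[371.9, 102.1]], [[383.0, 104.6]]]
81 ....................+###############################................
82 ...................+################################................
83 ...................+#######+########################................
84 ...................+#######.+#######################+...............
85 ....................####+##..+#######################+..............
86 ....................+######..+########################+..#..........
87 ....................+######+..####################+########.........
88 .....................######+...##################..+######+.........
89 .....................+######...#################...+######..........
90 ......................#######..################....+######..........
91 ...+++++..............+######..###############+...
[... 2161 characters left out ...]
.............+++++++++++++++++++++++++#
122 +++++++.....................................+++++++++++++++++++++++#
123 #+++++++........................................++++++++++++++++++++
124 ++++#++#............................................+++++++++++++++.
125 #++++###................................................+++++++++++.
126 ++######....................................................+++++++.
127 ########........................................................++..
128 #######.............................................................
129 ####................................................................
130 +...................................................................
341
```

The fingertips and body both sit about 36 mm higher than the reported TCP implies: tips at scene (372,108) and (383,109) against a predicted 117. So the real TCP is about the reported z + 36, and I'll work with that offset. Regrasping deeper.

{"name": "drive_tool", "arguments": {"deltas": "0 0 0.04 0 0 0 1; 0 0 0.055 0 0 0 1; 0 0 0.055 0 0 0 1; 0 0 0.04 0 0 0 1; 0 0 0.015 0 0 0 1"}}

```text
time_s: 7.28
tcp_pos: [535.6, 358.9, 38.8]
eef_rot: [-3.138, 0.001, 1.798]
contact_force: [0.0, 0.5, 0.1]
grip_width: 0.998
grip_force: 0.0
```

{"name": "drive_tool", "arguments": {"deltas": "0 0 0.015 0 0 0 1; 0 0 0.010 0 0 0 1; 0 0 0.010 0 0 0 1; 0 0 0.005 0 0 0 1; 0 0 0 0 0 0 1"}}

```text
time_s: 7.9
tcp_pos: [536.6, 359.3, 1.0]
eef_rot: [-3.142, 0.0, 1.798]
contact_force: [0.2, -0.0, 0.5]
grip_width: 1.0
grip_force: 0.0
```

{"name": "drive_tool", "arguments": {"deltas": "0 0 0 0 0 0 0.5; 0 0 0 0 0 0 0.5; 0 0 0 0 0 0 0.5; 0 0 0 0 0 0 0.5; 0 0 0 0 0 0 0.5"}}

```text
time_s: 8.52
tcp_pos: [537.0, 359.5, 2.0]
eef_rot: [3.14, -0.0, 1.798]
contact_force: [-0.7, 0.0, 5.7]
grip_width: 0.683
grip_force: 66.3
```

{"name": "drive_tool", "arguments": {"deltas": "0 0 -0.02 0 0 0 0.5; 0 0 -0.05 0 0 0 0.5; 0 0 -0.06 0 0 0 0.5; 0 0 -0.06 0 0 0 0.5; 0 0 -0.03 0 0 0 0.5"}}

```text
time_s: 9.15
tcp_pos: [536.8, 359.5, 224.4]
eef_rot: [3.138, -0.001, 1.798]
contact_force: [0.4, -0.5, -3.7]
grip_width: 0.682
grip_force: 65.8
```

Run:
```python
from h import *
st(); plan([538,-60,225],1.56,10,.5)
```

```text
t 9.15 tcp [536.8 359.5 224.4] rot [ 3.1377e+00 -7.0000e-04  1.7984e+00] F [ 0.4 -0.5 -3.7] g 0.682 65.8
step mm 41.949053066659324 rot 0.023839943838401375
-0.0409 -0.0094 -0.0001 0.0004 -0.0001 0.0238 0.5; -0.0411 -0.0084 -0.0001 0.0004 -0.0001 0.0238 0.5; -0.0413 -0.0074 -0.0001 0.0004 -0.0001 0.0238 0.5; -0.0415 -0.0064 -0.0001 0.0004 -0.0001 0.0238 0.5; -0.0416 -0.0054 -0.0001 0.0004 -0.0001 0.0238 0.5
-0.0417 -0.0044 -0.0001 0.0004 -0.0001 0.0238 0.5; -0.0418 -0.0034 -0.0001 0.0004 -0.0001 0.0238 0.5; -0.0419 -0.0024 -0.0001 0.0004 -0.0001 0.0238 0.5; -0.0419 -0.0014 -0.0001 0.0004 -0.0001 0.0238 0.5; -0.0419 -0.0004 -0.0001 0.0004 -0.0001 0.0238 0.5
```

Held: the weight shows about 2.7–3.7 N. Moving past the pocket for a clear view of it.

{"name": "drive_tool", "arguments": {"deltas": "-0.0409 -0.0094 0 0 0 0.0238 0.5; -0.0411 -0.0084 0 0 0 0.0238 0.5; -0.0413 -0.0074 0 0 0 0.0238 0.5; -0.0415 -0.0064 0 0 0 0.0238 0.5; -0.0416 -0.0054 0 0 0 0.0238 0.5"}}

```text
time_s: 9.78
tcp_pos: [536.6, 148.1, 220.5]
eef_rot: [-3.14, -0.0, 1.679]
contact_force: [0.5, 0.5, -2.1]
grip_width: 0.681
grip_force: 65.7
```

{"name": "drive_tool", "arguments": {"deltas": "-0.0417 -0.0044 0 0 0 0.0238 0.5; -0.0418 -0.0034 0 0 0 0.0238 0.5; -0.0419 -0.0024 0 0 0 0.0238 0.5; -0.0419 -0.0014 0 0 0 0.0238 0.5; -0.0419 -0.0004 0 0 0 0.0238 0.5"}}

```text
time_s: 10.4
tcp_pos: [537.3, -61.4, 220.5]
eef_rot: [-3.14, -0.0, 1.56]
contact_force: [0.3, 1.0, -2.3]
grip_width: 0.686
grip_force: 65.7
```

{"name": "drive_tool", "arguments": {"deltas": "0 0 0 0 0 0 0.5; 0 0 0 0 0 0 0.5; 0 0 0 0 0 0 0.5; 0 0 0 0 0 0 0.5; 0 0 0 0 0 0 0.5"}}

```text
time_s: 11.02
tcp_pos: [537.8, -59.7, 221.1]
eef_rot: [3.142, -0.0, 1.561]
contact_force: [-0.1, -0.3, -2.3]
grip_width: 0.685
grip_force: 65.8
```

Run:
```python
from h import *
c=cal("wrist"); im=snapshot("wrist"); save("w_pock",im); np.savez("w_pock",K=c[0],T=c[1]); st()
```

```text
t 11.07 tcp [537.8 -59.8 221. ] rot [ 3.1416 -0.      1.5609] F [-1.1  0.7 -3.2] g 0.683 65.8
```

View pics/w_pock.png

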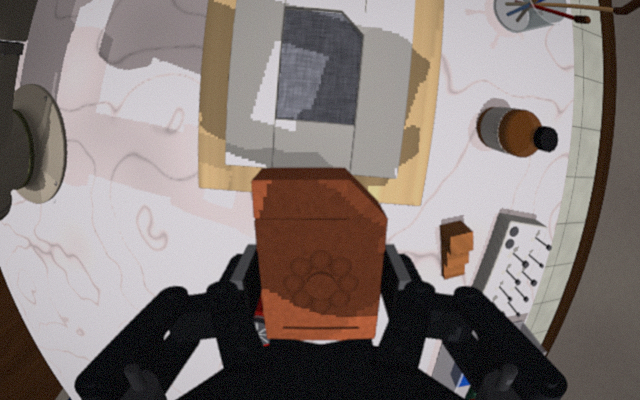

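The view shows the pocket at about (276–363, 7–125), with its clipped corner at the upper right. The held tile is at (253–386, 168–340), its clip also upper right. Fitting both.

Run:
```python
from h import *
im,c=load("w_pock")
b=cv2.GaussianBlur(np.ascontiguousarray(im),(5,5),0).astype(int)
for y,x in((60,300),(60,345),(110,320),(150,320),(90,240),(60,390),(90,265)): print((x,y),b[y,x])
d=(b[:,:,2]-b[:,:,0]); 
m=((d>4)).astype(np.uint8)*255; k=np.zeros_like(m);k[0:135,262:375]=m[0:135,262:375]
k=cv2.morphologyEx(cv2.morphologyEx(k,cv2.MORPH_OPEN,np.ones((3,3))),cv2.MORPH_CLOSE,np.ones((7,7)))
print(cv2.boundingRect(k))
print("pocket",fit(k,clip_poly(33,48,18),136,146,[540,54,0],c,True,"inter"))
m=mask(im,(0,110,50),(18,255,255),(235,150,400,350))
for z in(245,249,253): print("tile",z,fit(m,clip_poly(30,45,18),z,z+26,[538,-59,0],c,True,"hull"))
for y in range(0,135,5): print("".join("#" if q else "." for q in k[y,262:375:2]))
```

```text
(300, 60) [106 107 116]
(345, 60) [72 73 79]
(320, 110) [79 79 86]
(320, 150) [163 159 155]
(240, 90) [158 154 150]
(390, 60) [159 155 152]
(265, 90) [211 207 212]
(277, 11, 84, 112)
pocket (array([ 5.37010876e+02,  5.04684848e+01, -9.51696852e-02]), np.float64(0.7664664894389923), 7855.0)
tile 245 (array([536.81078279, -61.01705482,   0.        ]), np.float64(1.8424962370990423), 20283.0)
tile 249 (array([ 5.36805418e+02, -5.99643946e+01, -1.78404955e-02]), np.float64(0.7400398250702998), 20283.0)
tile 253 (array([ 5.36723728e+02, -5.91088461e+01, -4.19269986e-02]), np.float64(2.0254322466651633), 20283.0)
.........................................................
.........................................................
.........................................................
.............############################................
............###############################..............
............#################################............
............###################################..........
...........######################################........
...........##########
[... 380 characters left out ...]
....
.........#######################################.........
.........#######################################.........
.........#######################################.........
.........######################################..........
.........######################################..........
........#######################################..........
........#######################################..........
........######################################...........
........######################################...........
............................##################...........
.........................................................
.........................................................
```

Tile fit at underside z = 249 is good, giving tile − TCP = (−1.0, −0.2). The pocket fits at (537.0, 50.5) with yaw −0.095. The mark-to-pocket direction (14, 141) independently gives −0.099 and 141 mm against about 140, so they agree. Moving above.

Run:
```python
from h import *
plan([538,50.7,132],1.478,5,.5)
```

```text
step mm 28.38134066673418 rot 0.016572173046603595
0.0221 -0.0002 0.0178 0 -0 0.0166 0.5; 0.0221 -0.0006 0.0178 0 -0 0.0166 0.5; 0.0221 -0.0009 0.0178 0 -0 0.0166 0.5; 0.0221 -0.0013 0.0178 0 -0 0.0166 0.5; 0.022 -0.0017 0.0178 0 -0 0.0166 0.5
```

{"name": "drive_tool", "arguments": {"deltas": "0.0221 -0.0002 0.0178 0 0 0.0166 0.5; 0.0221 -0.0006 0.0178 0 0 0.0166 0.5; 0.0221 -0.0009 0.0178 0 0 0.0166 0.5; 0.0221 -0.0013 0.0178 0 0 0.0166 0.5; 0.022 -0.0017 0.0178 0 0 0.0166 0.5"}}

```text
time_s: 11.7
tcp_pos: [538.0, 51.2, 131.5]
eef_rot: [3.141, 0.0, 1.477]
contact_force: [1.3, 0.4, -2.0]
grip_width: 0.68
grip_force: 65.8
```

{"name": "drive_tool", "arguments": {"deltas": "0 0 0 0 0 0 0.5; 0 0 0.004 0 0 0 0.5; 0 0 0.004 0 0 0 0.5; 0 0 0 0 0 0 0.5; 0 0 0 0 0 0 0.5"}}

```text
time_s: 12.32
tcp_pos: [538.1, 50.1, 124.3]
eef_rot: [3.141, 0.0, 1.477]
contact_force: [-0.1, 0.2, -2.8]
grip_width: 0.682
grip_force: 65.7
```

Run:
```python
from h import *
st(); c=cal("wrist"); im=snapshot("wrist"); save("w_over",im); np.savez("w_over",K=c[0],T=c[1]); p=read_state()["tcp_pos"]
m=mask(im,(0,110,50),(18,255,255),(235,100,400,350)); z=p[2]+28
print("tile",fit(m,clip_poly(30,45,18),z,z+26,[537,50.5,-.09],c,True,"hull"))
```

```text
t 12.32 tcp [538.1  50.1 124.3] rot [3.1412e+00 1.0000e-04 1.4770e+00] F [-0.1  0.2 -2.8] g 0.682 65.7
tile (array([ 5.37146533e+02,  4.98480807e+01, -9.75900681e-02]), np.float64(0.4992091941865599), 20129.0)
```

{"name": "drive_tool", "arguments": {"deltas": "0.0005 0 0.003 0 0 0 0.5; 0 0 0.003 0 0 0 0.5; 0 0 0.003 0 0 0 0.5; 0 0 0.002 0 0 0 0.5; 0 0 0 0 0 0 0.5"}}

```text
time_s: 13.0
tcp_pos: [537.9, 50.9, 112.8]
eef_rot: [-3.141, -0.0, 1.477]
contact_force: [0.4, -0.9, -3.5]
grip_width: 0.682
grip_force: 65.7
```

```bash
python3 -c "from h import *; st()"
```

```text
t 13.0 tcp [537.9  50.9 112.8] rot [-3.1413 -0.      1.4773] F [ 0.4 -0.9 -3.5] g 0.682 65.7
```

Tile underside is now about 141 mm, 5 mm into the pocket, with no contact force. Continuing down.

{"name": "drive_tool", "arguments": {"deltas": "0 0 0.002 0 0 0 0.5; 0 0 0.002 0 0 0 0.5; 0 0 0.001 0 0 0 0.5; 0 0 0 0 0 0 0.5; 0 0 0 0 0 0 0.5"}}

```text
time_s: 13.62
tcp_pos: [538.0, 50.9, 108.0]
eef_rot: [3.142, 0.0, 1.477]
contact_force: [-0.6, 0.5, -2.6]
grip_width: 0.683
grip_force: 65.7
```

{"name": "drive_tool", "arguments": {"deltas": "0 0 0.001 0 0 0 0.5; 0 0 0 0 0 0 0.5; 0 0 0.001 0 0 0 0.5; 0 0 0 0 0 0 0.5; 0 0 0 0 0 0 0.5"}}

```text
time_s: 14.25
tcp_pos: [538.1, 50.8, 107.9]
eef_rot: [3.14, 0.0, 1.477]
contact_force: [-5.6, 0.3, 14.0]
grip_width: 0.687
grip_force: 67.6
```

On the floor. Easing off and releasing.

{"name": "drive_tool", "arguments": {"deltas": "0 0 -0.001 0 0 0 0.5; 0 0 0 0 0 0 0.85; 0 0 0 0 0 0 0.9; 0 0 0 0 0 0 1; 0 0 0 0 0 0 1"}}

```text
time_s: 14.88
tcp_pos: [538.1, 50.9, 106.9]
eef_rot: [-3.142, -0.0, 1.477]
contact_force: [0.3, 0.5, -0.5]
grip_width: 1.001
grip_force: 0.0
```

{"name": "drive_tool", "arguments": {"deltas": "0 0 -0.01 0 0 0 1; 0 0 -0.03 0 0 0 1; 0 0 -0.05 0 0 0 1; 0 0 -0.05 0 0 0 1; 0 0 -0.02 0 0 0 1"}}

```text
time_s: 15.5
tcp_pos: [538.6, 50.8, 270.9]
eef_rot: [3.136, 0.0, 1.477]
contact_force: [0.4, 0.2, -0.7]
grip_width: 0.999
grip_force: 0.0
```

Run:
```python
from h import *
st(); c=cal("wrist"); im=snapshot("wrist"); save("w_seat",im); np.savez("w_seat",K=c[0],T=c[1])
m=mask(im,(0,110,50),(18,255,255),(200,60,440,350))
for z in(146,149,155):print("tile",fit(m,clip_poly(30,45,18),z,162+(z-146),[537,50.5,-.09],c,True,"hull"))
plan([480,-200,270],1.571,10)
```

```text
t 15.5 tcp [538.6  50.8 270.9] rot [3.1360e+00 2.0000e-04 1.4774e+00] F [ 0.4  0.2 -0.7] g 0.999 0.0
tile (array([ 5.37059308e+02,  5.16618022e+01, -9.45606037e-02]), np.float64(0.36956790027492226), 5233.5)
tile (array([ 5.37115354e+02,  5.23806091e+01, -9.42357490e-02]), np.float64(0.6665168515185652), 5233.5)
tile (array([ 5.37285820e+02,  5.33371267e+01, -1.02507698e-01]), np.float64(1.4039158530364604), 5233.5)
step mm 25.764413085329856 rot 0.009394833012311884
-0.0255 -0.0035 0.0002 0.0008 0.0001 -0.0094 1; -0.0255 -0.0038 0.0002 0.0008 0.0001 -0.0094 1; -0.0254 -0.004 0.0002 0.0008 0.0001 -0.0094 1; -0.0254 -0.0043 0.0002 0.0008 0.0001 -0.0094 1; -0.0254 -0.0045 0.0002 0.0008 0.0001 -0.0094 1
-0.0253 -0.0047 0.0002 0.0008 0.0001 -0.0094 1; -0.0253 -0.005 0.0002 0.0008 0.0001 -0.0094 1; -0.0252 -0.0052 0.0002 0.0008 0.0001 -0.0094 1; -0.0252 -0.0054 0.0002 0.0008 0.0001 -0.0094 1; -0.0251 -0.0057 0.0002 0.0008 0.0001 -0.0094 1
```

The seated fit is (537.1, 51.7), best at top z 162 (0.37 px), so the block is bedded flat and released. Next I'll view the lug mark and jack from between them.

{"name": "drive_tool", "arguments": {"deltas": "-0.033 -0.004 0 0 0 -0.0094 1; -0.033 -0.005 0 0 0 -0.0094 1; -0.033 -0.005 0 0 0 -0.0094 1; -0.033 -0.005 0 0 0 -0.0094 1; -0.033 -0.006 0 0 0 -0.0094 1"}}

```text
time_s: 16.18
tcp_pos: [500.2, -112.8, 266.8]
eef_rot: [-3.141, -0.0, 1.525]
contact_force: [0.7, 0.0, -0.0]
grip_width: 1.002
grip_force: 0.0
```

{"name": "drive_tool", "arguments": {"deltas": "-0.033 -0.006 0 0 0 -0.0094 1; -0.033 -0.006 0 0 0 -0.0094 1; -0.033 -0.006 0 0 0 -0.0094 1; -0.033 -0.006 0 0 0 -0.0094 1; -0.02 -0.006 0 0 0 -0.0094 1"}}

```text
time_s: 16.8
tcp_pos: [465.8, -264.2, 266.6]
eef_rot: [-3.141, -0.0, 1.571]
contact_force: [0.2, 0.9, -0.1]
grip_width: 1.0
grip_force: 0.0
```

{"name": "drive_tool", "arguments": {"deltas": "0 0 0 0 0 0 1; 0 0 0 0 0 0 1; 0 0 0 0 0 0 1; 0 0 0 0 0 0 1; 0 0 0 0 0 0 1"}}

```text
time_s: 17.42
tcp_pos: [466.4, -262.6, 267.1]
eef_rot: [3.142, 0.0, 1.572]
contact_force: [-0.1, 0.7, 0.3]
grip_width: 1.0
grip_force: 0.0
```

Run:
```python
from h import *
st(); c=cal("wrist"); im=snapshot("wrist"); save("w_jack",im); np.savez("w_jack",K=c[0],T=c[1])
```

```text
t 17.43 tcp [ 466.4 -262.6  267.1] rot [3.1415 0.     1.5717] F [-0.1  0.7  0.3] g 1.0 0.0
```

View pics/w_jack.png

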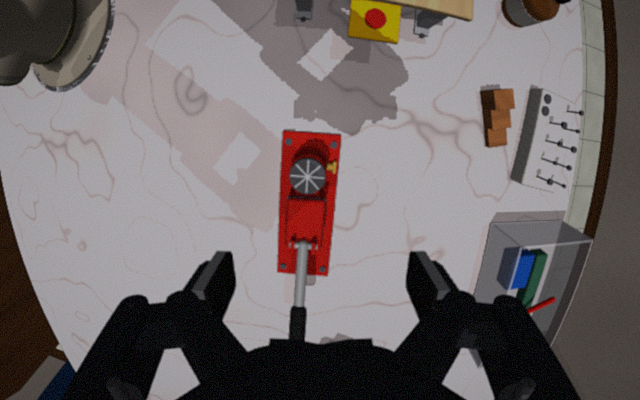

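The view shows the mark at (375,18), the saddle at (308,177), base plate corners near (284,130), (340,134), (329,276) and (278,272), and the step block at (496,117), well clear.

Run:
```python
from h import *
im,c=load("w_jack"); b=im.astype(int)
m=mask(im,(0,150,90),(8,255,255),(360,5,392,32))|mask(im,(172,150,90),(179,255,255),(360,5,392,32)); p=np.argwhere(m)[:,::-1].mean(0)
mk=back(p,113,c,True)[0]; print("mark",p,mk)
# saddle: grey/dark disc
g=mask(im,(0,0,0),(179,110,255),(288,155,330,198)); g=cv2.morphologyEx(g,cv2.MORPH_OPEN,np.ones((3,3)))
cs,_=cv2.findContours(g,cv2.RETR_EXTERNAL,cv2.CHAIN_APPROX_NONE);k=max(cs,key=cv2.contourArea); (x,y),r=cv2.minEnclosingCircle(k)
sd=back([[x,y]],90,c,True)[0]; print("saddle",x,y,r,sd, "r mm",np.linalg.norm(back([[x+r,y]],90,c,True)[0]-sd))
cor=back([[284,130],[340,134],[329,276],[278,272]],10,c,True); print("corners",cor.round(1).tolist(),np.linalg.norm(cor-np.roll(cor,1,0),axis=1))
# base silhouette fit
red=mask(im,(0,120,40),(8,255,255),(270,120,350,285))|mask(im,(172,120,40),(179,255,255),(270,120,350,285))
for y in (140,160,262,268):
    xs=np.where(red[y])[0]; q=back([[xs[0]-.5,y],[xs[-1]+.5,y]],10,c,True); print(y,xs[[0,-1]],q.mean(0).round(1),np.linalg.norm(q[1]-q[0]).round(1))
f=back(p,113,c,True);
```

```text
mark [375.00983607  18.14098361] [523.90578139 -89.74327144 113.        ]
saddle 307.2427978515625 175.61708068847656 18.311607360839844 [ 450.01878173 -271.13687174   90.        ] r mm 21.710421258560437
corners [[414.2, -223.6, 10.0], [493.2, -229.6, 10.0], [480.0, -459.1, 10.0], [395.9, -452.3, 10.0]] [229.38547266  79.28940972 229.9531536   84.31218077]
140 [283 340] [ 452.9 -238.    10. ] 82.3
160 [282 338] [ 450.6 -267.    10. ] 82.0
262 [278 328] [ 437.5 -432.8   10. ] 82.6
268 [278 327] [ 436.4 -444.1   10. ] 81.8
```

Saddle (450.0, −271.1), radius 21.7 (22 expected). Base measures 229 × 82 (230 × 84 expected), axis 0.075 rad off +y. The mark is at (523.9, −89.7), about 140 mm from the pocket, as it should be. I'll grip at jack x ≈ −12.

```bash
python3 -c "
from h import *; plan([444.2,-347.9,110],1.496,5)"
```

```text
step mm 36.012229763605625 rot 0.01512204584702773
-0.017 -0.0045 0.0314 0 0 0.0151 1; -0.0171 -0.0042 0.0314 0 0 0.0151 1; -0.0172 -0.0039 0.0314 0 0 0.0151 1; -0.0172 -0.0037 0.0314 0 0 0.0151 1; -0.0173 -0.0034 0.0314 0 0 0.0151 1
```

{"name": "drive_tool", "arguments": {"deltas": "-0.017 -0.0045 0.0314 0 0 0.0151 1; -0.0171 -0.0042 0.0314 0 0 0.0151 1; -0.0172 -0.0039 0.0314 0 0 0.0151 1; -0.0172 -0.0037 0.0314 0 0 0.0151 1; -0.0173 -0.0034 0.0314 0 0 0.0151 1"}}

```text
time_s: 18.1
tcp_pos: [444.0, -348.6, 109.1]
eef_rot: [3.141, 0.0, 1.495]
contact_force: [0.4, 0.3, 0.8]
grip_width: 0.997
grip_force: 0.0
```

{"name": "drive_tool", "arguments": {"deltas": "0 0 0.03 0 0 0 1; 0 0 0.03 0 0 0 1; 0 0 0.025 0 0 0 1; 0 0 0.015 0 0 0 1; 0 0 0.008 0 0 0 1"}}

```text
time_s: 18.73
tcp_pos: [444.2, -348.2, 1.6]
eef_rot: [-3.141, -0.0, 1.496]
contact_force: [-0.3, 0.2, 0.2]
grip_width: 0.997
grip_force: 0.0
```

{"name": "drive_tool", "arguments": {"deltas": "0 0 0.001 0 0 0 1; 0 0 0 0 0 0 1; 0 0 0 0 0 0 0.3; 0 0 0 0 0 0 0.3; 0 0 0 0 0 0 0.3"}}

```text
time_s: 19.35
tcp_pos: [444.5, -348.4, 1.7]
eef_rot: [3.14, 0.001, 1.496]
contact_force: [1.0, 1.2, 3.7]
grip_width: 0.575
grip_force: 65.0
```

{"name": "drive_tool", "arguments": {"deltas": "0 0 0 0 0 0 0.3; 0 0 0 0 0 0 0.3; 0 0 0 0 0 0 0.3; 0 0 0 0 0 0 0.3; 0 0 0 0 0 0 0.3"}}

```text
time_s: 19.98
tcp_pos: [444.5, -348.4, 1.7]
eef_rot: [3.14, 0.001, 1.496]
contact_force: [1.4, 1.8, 4.5]
grip_width: 0.576
grip_force: 65.0
```

```bash
cat >> h.py <<'E'
def saddle(name,box,z=90):
    st(); c=cal("wrist"); im=snapshot("wrist"); save(name,im); np.savez(name,K=c[0],T=c[1]); x0,y0,x1,y1=box
    g=mask(im,(0,0,0),(179,110,255),box); g=cv2.morphologyEx(g,cv2.MORPH_OPEN,np.ones((3,3)))
    cs,_=cv2.findContours(g,cv2.RETR_EXTERNAL,cv2.CHAIN_APPROX_NONE);k=max(cs,key=cv2.contourArea); (x,y),r=cv2.minEnclosingCircle(k)
    sd=back([[x,y]],z,c,True)[0]; print("saddle",x,y,r,sd.round(1),"r mm",np.linalg.norm(back([[x+r,y]],z,c,True)[0]-sd).round(1)); return im,c,g
E
python3 - <<'E'
from h import *
p=read_state(); u=np.array([.075,.997,0]); c=cal("wrist")
e=proj([[450,-271.1,90]],c,True)[0]; print(e)
x,y=map(int,e); im,c,g=saddle("w_grip",(x-50,max(0,y-50),x+50,y+45))
for yy in range(max(0,y-50),y+45,3): print("".join("#" if q else "." for q in g[yy,x-50:x+50:2]))
E
```

```text
[322.39389591 101.02086986]
t 19.98 tcp [ 444.5 -348.4    1.7] rot [3.1404e+00 9.0000e-04 1.4958e+00] F [1.4 1.8 4.5] g 0.576 65.0
saddle 321.5 98.0 68.25879669189453 [ 449.8 -270.2   90. ] r mm 20.2
##################################################
##################################################
##################################################
##################################################
##################################################
##################################################
##################################################
##################################################
##################################################
##################################################
##################################################
##################################################
##################################################
##################################################
##################################################
##################################################
##################################################
##################################################
##################################################
##################################################
##################################################
##################################################
##################################################
##################################################
##################################################
##################################################
##################################################
##################################################
##################################################
##################################################
##################################################
##################################################
```

Run:
```python
from h import *
im,c=load("w_grip"); print(-c[1][:3,:3].T@c[1][:3,3])
g=cv2.medianBlur(cv2.cvtColor(np.ascontiguousarray(im),cv2.COLOR_RGB2GRAY),5)
S=cv2.cvtColor(np.ascontiguousarray(im),cv2.COLOR_RGB2HSV)
for y in range(0,240,6): print("%3d"%y,"".join("R" if S[y,x,1]>130 and S[y,x,2]>50 else "#" if g[y,x]<60 else "+" if g[y,x]<130 else "." for x in range(200,450,3)))
```

```text
[ 449.276842   -271.5464831   181.80829333]
  0 ....................................................................................
  6 ....................................................................................
 12 ....................................................................................
 18 ....................................................................................
 24 ....................................................................................
 30 ................RRRRRRRRRRRRRRRRRRRRRRRRRRRRRRRRRRRRRRRRRRRRRRRRR+..................
 36 ...............+RRRRRRRRRRRRRRRR++++++++..+++++++RRRRRRRRRRRRRRRRR..................
 42 ................RRRR##RRRRRR+++++++++++...+++++++++++RRRRRRR+RRRRR..................
 48 ...............+RR#+##+#R++++++++++++++...+++++++++++++#R#+++++RRR..................
 54 ................RR####+++++++++++++++++...+++++++++++##++##++++RRR..................
 60 ...............+RRRRRR++....+++++++++++...+++++++++##+...+##RRRRRR..................
 66 ................RRRR++++++....+++++++++...++++++++++...+++#++RRRR+.......
[... 1803 characters left out ...]
..........RRR##########################################RR....................
198 .................RRRRRRRRRRRRRRRRRRRRRRRRRRRRRRRRRRRRRRRRRRRR#RR....................
204 .................+RRRRRRRRRRRRRRRRRRRRRRRRRRRRRRRRRRRRRRRRRRRRRR....................
210 .................+RRRRRRRRRRRRRRRRRRRRRRRRRRRRRRRRRRRRRRRRRRRRR+....................
216 .................+RRRRRRRRRRRRRRRRRRRRRRRRRRRRRRRRRRRRRRRRRRRRR+....................
222 ..................RRRRRRRRRRRRRRRRRRRRRRRRRRRRRRRRRRRRRRRRRRRRR.....................
228 ..................RRRRRRRRRRRRRRRRRRRRRRRRRRRRRRRRRRRRRRRRRRRRR.....................
234 ..................RRRRRRRRRRRRRRRRRRRRRRRRRRRRRRRRRRRRRRRRRRRRR.....................
```

The saddle's centre at (322,103) confirms it sits 77 mm ahead of the TCP and is held square (opening 49 mm). Lifting 4 mm and carrying it under the lug.

{"name": "drive_tool", "arguments": {"deltas": "0 0 -0.002 0 0 0 0.3; 0 0 -0.002 0 0 0 0.3; 0 0 -0.001 0 0 0 0.3; 0 0 0 0 0 0 0.3; 0 0 0 0 0 0 0.3"}}

```text
time_s: 20.65
tcp_pos: [444.0, -348.0, 5.8]
eef_rot: [-3.141, -0.0, 1.496]
contact_force: [-0.2, 0.1, -9.2]
grip_width: 0.572
grip_force: 63.4
```

```bash
python3 -c "
from h import *; st(); plan([516.9,-166.5,6.2],1.476,10,.3)"
```

```text
t 20.65 tcp [ 444.  -348.     5.8] rot [-3.1413e+00 -3.0000e-04  1.4958e+00] F [-0.2  0.1 -9.2] g 0.572 63.4
step mm 19.564898807881374 rot 0.0019813116871137703
0.0187 0.0059 -0 -0 -0 0.002 0.3; 0.0187 0.0059 -0 -0 -0 0.002 0.3; 0.0187 0.0058 -0 -0 -0 0.002 0.3; 0.0187 0.0058 -0 -0 -0 0.002 0.3; 0.0187 0.0058 -0 -0 -0 0.002 0.3
0.0187 0.0057 -0 -0 -0 0.002 0.3; 0.0187 0.0057 -0 -0 -0 0.002 0.3; 0.0187 0.0057 -0 -0 -0 0.002 0.3; 0.0187 0.0056 -0 -0 -0 0.002 0.3; 0.0188 0.0056 -0 -0 -0 0.002 0.3
```

{"name": "drive_tool", "arguments": {"deltas": "0.0187 0.0059 0 0 0 0.002 0.3; 0.0187 0.0059 0 0 0 0.002 0.3; 0.0187 0.0058 0 0 0 0.002 0.3; 0.0187 0.0058 0 0 0 0.002 0.3; 0.0187 0.0058 0 0 0 0.002 0.3"}}

```text
time_s: 21.28
tcp_pos: [481.1, -255.8, 6.1]
eef_rot: [3.141, 0.0, 1.486]
contact_force: [-0.5, 0.9, -8.9]
grip_width: 0.577
grip_force: 63.5
```

{"name": "drive_tool", "arguments": {"deltas": "0.0187 0.0057 0 0 0 0.002 0.3; 0.0187 0.0057 0 0 0 0.002 0.3; 0.0187 0.0057 0 0 0 0.002 0.3; 0.0187 0.0056 0 0 0 0.002 0.3; 0.008 0.0056 0 0 0 0.002 0.3"}}

```text
time_s: 21.9
tcp_pos: [516.4, -175.9, 6.0]
eef_rot: [-3.141, -0.0, 1.477]
contact_force: [0.2, 0.9, -9.2]
grip_width: 0.576
grip_force: 63.6
```

{"name": "drive_tool", "arguments": {"deltas": "0 0 0 0 0 0 0.3; 0 0 0 0 0 0 0.3; 0 0 0 0 0 0 0.3; 0 0 0 0 0 0 0.3; 0 0 0 0 0 0 0.3"}}

```text
time_s: 22.52
tcp_pos: [516.0, -177.4, 6.0]
eef_rot: [-3.142, -0.0, 1.475]
contact_force: [-0.6, 1.1, -9.4]
grip_width: 0.574
grip_force: 63.9
```

Run:
```python
from h import *
st(); c=cal("wrist"); im=snapshot("wrist"); save("w_lug",im); np.savez("w_lug",K=c[0],T=c[1])
e=proj([[523.9,-89.7,113]],c,True)[0];print("expected mark px",e)
S=cv2.cvtColor(np.ascontiguousarray(im),cv2.COLOR_RGB2HSV)
red=((S[:,:,0]<8)|(S[:,:,0]>172))&(S[:,:,1]>120)&(S[:,:,2]>60); yel=(S[:,:,0]>20)&(S[:,:,0]<36)&(S[:,:,1]>120)
g=S[:,:,2]
for y in range(0,260,6): print("%3d"%y,"".join("R" if red[y,x] else "Y" if yel[y,x] else "#" if g[y,x]<60 else "+" if g[y,x]<130 else "." for x in range(170,480,4)))
```

```text
t 22.52 tcp [ 516.  -177.4    6. ] rot [-3.1416 -0.      1.4755] F [-0.6  1.1 -9.4] g 0.574 63.9
expected mark px [321.80623911  55.49650838]
  0 +++++++++++YYYYYYYYYYYYYYYYYYYY.YYYYYYYYYYYYYYYYYYYYYYYYYYYYYYYYYY++#+++++++++
  6 ++#++++++++YYYYYYYYYYYYYYYYYYYYYYYYY..++.YYYYYYYYYYYYYYYYYYYYYYYYY++++++##+##+
 12 ##+++#+++++YYYYYYYYYYYYYYYYYYYYY.RRRRRRRRRRR.YYYYYYYYYYYYYYYYYYYYY++++++#+++++
 18 +++++++++++YYYYYYYYYYYYYYYYYYYRRRRRRRRRRRRRRRR.YYYYYYYYYYYYYYYYYYY++++++++++++
 24 ++++++++.++YYYYYYYYYYYYYYYYY.RRRRRRRRRRRRRRRRRRRYYYYYYYYYYYYYYYYYY..++++++++++
 30 ++++++++...YYYYYYYYYYYYYYYY.RRRRRRRRRRRRRRRRRRRRR.YYYYYYYYYYYYYYYY..+.++++++++
 36 ++++++++++.YYYYYYYYYYYYYYY.RRRRRRRRRRRRRRRRRRRRRRR.YYYYYYYYYYYYYYY..+.++++++++
 42 +++++++#...YYYYYYYYYYYYYYYRRRRRRRRRRRRRRRRRRRRRRRRRYYYYYYYYYYYYYYY..+....+++++
 48 ++++++++.+.YYYYYYYYYYYYYYYRRRRRRRRRRRRRRRRRRRRRRRRRYYYYYYYYYYYYYYY+.+.........
 54 ++++++++...YYYYYYYYYYYYYYYRRRRRRRRRRRRRRRRRRRRRRRRR.YYYYYYYYYYYYYY+.+.........
 60 +###+......YYYYYYYYYYYYYY.RRRRRRRRRRRRRRRRRRRRRRRRRYYYYYYYYYYYYYYY+++..+#+++..
 66 .+##.......YYYYYYYYYYYYYYYRRRRRRRRRRRRRRR
[... 1993 characters left out ...]
RRRRRRRRRRRRR.......................
216 .....................RRRRRRRRRRRRRRRRRRRRRRRRRRRRRRRRRR.......................
222 .....................RRRRRRRRRRRRRRRRRRRRRRRRRRRRRRRRRR.......................
228 .....................RRRRRRRRRRRRRRRRRRRRRRRRRRRRRRRRRR.......................
234 .....................RRRRRRRRRRRRRRRRRRRRRRRRRRRRRRRRRR.......................
240 ......................RRRRRRRRRRRRRRRRRRRRRRRRRRRRRRRRR.......................
246 ......................+RRRRRRRRRRRRRRRRRRRRRRRRRRRRRR+........................
252 ....................+++RRRRRRRRRRRRRRRRRRRRRRRRRRRRRR+++......................
258 ..................###++RRRRRRRRRRRRRRRRRRRRRRRRRRRRRR++###....................
```

The mark is at (322,57) against a predicted (321.8,55.5), so it agrees to about 0.4 mm. The lug edges are parallel to the jack. Last 10.6 mm forward, then set down.

{"name": "drive_tool", "arguments": {"deltas": "0.004 0 0 0 0 0 0.3; 0.004 0 0 0 0 0 0.3; 0.0026 0 0 0 0 0 0.3; 0 0 0 0 0 0 0.3; 0 0 0 0 0 0 0.3"}}

```text
time_s: 23.2
tcp_pos: [517.1, -166.7, 6.0]
eef_rot: [3.142, 0.0, 1.476]
contact_force: [-0.1, 0.8, -9.8]
grip_width: 0.58
grip_force: 63.9
```

{"name": "drive_tool", "arguments": {"deltas": "0 0 0.002 0 0 0 0.3; 0 0 0.001 0 0 0 0.3; 0 0 0.001 0 0 0 0.3; 0 0 0.001 0 0 0 0.3; 0 0 0 0 0 0 0.3"}}

```text
time_s: 23.82
tcp_pos: [517.1, -166.8, 1.7]
eef_rot: [3.141, 0.0, 1.476]
contact_force: [-4.5, 1.3, 2.7]
grip_width: 0.575
grip_force: 65.0
```

```bash
cat >> h.py <<'E'
def mark(name):
    c=cal("wrist"); st(); im=snapshot("wrist"); save(name,im); np.savez(name,K=c[0],T=c[1])
    S=cv2.cvtColor(np.ascontiguousarray(im),cv2.COLOR_RGB2HSV); k=mask(im,(0,120,60),(8,255,255),(220,0,420,200))|mask(im,(172,120,60),(179,255,255),(220,0,420,200))
    n,l,s,ce=cv2.connectedComponentsWithStats(k)
    for i in range(1,n):
        if s[i,4]>800: print(s[i],ce[i].round(1),back(ce[i],113,c,True)[0].round(1))
E
python3 - <<'E'
from h import *
mark("w_pl"); s=read_state(); Rm=R.from_euler('xyz',s["eef_rot"]).as_matrix(); print("saddle est",s["tcp_pos"]+Rm@[77.1,-.3,0])
E
```

```text
t 23.82 tcp [ 517.1 -166.8    1.7] rot [3.1412e+00 3.0000e-04 1.4758e+00] F [-4.5  1.3  2.7] g 0.575 65.0
[ 269   47  107  106 8934] [321.9  99.3] [523.9 -89.4 113. ]
saddle est [524.07793796 -90.00535311   1.68526248]
```

The mark is at (523.9, −89.4) and the saddle at (524.1, −90.0): centred to 0.6 mm. Releasing, rising, and moving back over the handle grip.

{"name": "drive_tool", "arguments": {"deltas": "0 0 0 0 0 0 0.7; 0 0 0 0 0 0 1; 0 0 0 0 0 0 1; 0 0 -0.01 0 0 0 1; 0 0 -0.03 0 0 0 1"}}

```text
time_s: 24.5
tcp_pos: [516.5, -166.4, 41.1]
eef_rot: [-3.139, -0.001, 1.476]
contact_force: [0.3, 0.7, 0.5]
grip_width: 0.998
grip_force: 0.0
```

{"name": "drive_tool", "arguments": {"deltas": "0 0 -0.04 0 0 0 1; 0 0 -0.05 0 0 0 1; 0 0 -0.03 0 0 0 0.12; -0.03 0 0 0 0 0 0.12; -0.04 0 0 0 0 0 0.12"}}

```text
time_s: 25.12
tcp_pos: [510.6, -236.7, 162.4]
eef_rot: [3.14, 0.001, 1.477]
contact_force: [0.9, -0.2, 0.0]
grip_width: 0.377
grip_force: 0.0
```

{"name": "drive_tool", "arguments": {"deltas": "-0.035 0 0 0 0 0 0.12; -0.02 0 0 0 0 0 0.12; 0 0 0 0 0 0 0.12; 0 0 0 0 0 0 0.12; 0 0 0 0 0 0 0.12"}}

```text
time_s: 25.75
tcp_pos: [505.5, -290.0, 161.2]
eef_rot: [3.142, -0.0, 1.477]
contact_force: [-0.7, -0.3, -0.6]
grip_width: 0.123
grip_force: 0.0
```

Run:
```python
from h import *
st(); c=cal("wrist"); im=snapshot("wrist"); save("w_h",im); np.savez("w_h",K=c[0],T=c[1])
tx=np.array([.095,.9955,0]); sd=np.array([523.9,-89.9,0])
for x,z in((-137,136),(-40,95),(110,10)): print(x,proj(sd+(x-65)*tx+[0,0,z],c,True).round(0))
S=cv2.cvtColor(np.ascontiguousarray(im),cv2.COLOR_RGB2HSV)
red=((S[:,:,0]<8)|(S[:,:,0]>172))&(S[:,:,1]>120)&(S[:,:,2]>60); yel=(S[:,:,0]>20)&(S[:,:,0]<36)&(S[:,:,1]>120); g=S[:,:,2]
for y in range(0,330,7): print("%3d"%y,"".join("R" if red[y,x] else "Y" if yel[y,x] else "#" if g[y,x]<60 else "+" if g[y,x]<130 else "." for x in range(240,410,3)))
```

```text
t 25.75 tcp [ 505.5 -290.   161.2] rot [ 3.1415e+00 -1.0000e-04  1.4771e+00] F [-0.7 -0.3 -0.6] g 0.123 0.0
-137 [[321. 215.]]
-40 [[321.  79.]]
110 [[321. -43.]]
  0 ++++++.+++++++RRRRRR##RRRR###RRRR#RRRRRR.................
  7 +++++.++++++++RRRRRRRRRRRRRRRRRRRRRRRRRR.................
 14 ++++++++++++++RRRRRRRRRRRRRRRRRRRRRRRRRR.................
 21 +++++.++++++++RRRRRRRRRRRRRRRRRRRRRRRRRR.................
 28 +++++++++++.+.RRRRRRRRRRRRRRRRRRRRRRRRRR+++..............
 35 .+.+.+.+++++++RRRRRRRRRRRRRRRRRRRRRRRRRR+++++++..........
 42 ..+.+...++++++RRRRRRRRRRRRRRRRRRRRRRRRRR+++++++++++......
 49 +..........+++RRRRRRRRRRRRRRRRRRRRRRRRRR+++++++++.++++...
 56 ...........+.+RRRRRRRRRRRRRRRRRRRRRRRRRR++.++++++++.+++..
 63 ..............RRRRRRRRRRR++.+RRRRRRRRRRR++++.++.+++++++.+
 70 ..............RRRRRR.RR..+..++++RR+RRRRR+.+++++++++++++++
 77 ..............RRRRRRRRRR++++++RRRRRRRRRR+++++++++++++++++
 84 ..............RRRRRR#####+++++#####RRRRR+++++++++++++++++
 91 ..............RRRRRRRRRR++++++RRRRRRRRRR+++.+++++++++++..
 98 ..............RRRRRRRRRR++++++RRRRRRRRRR+++++.+++++++....
105 ...
[... 1338 characters left out ...]
+.................
259 ..............#######+############+#####+................
266 .............+###################+#######................
273 .............##################Y##########...............
280 ...........+#########+##.......##+#########..............
287 ####......##############.......#############+.....+######
294 #########Y#############+.......##########################
301 #######################+.......#################Y########
308 #######################+.......##########################
315 #######################........+#########################
322 #####################+...........########################
329 #####################+...........########################
```

The jack stands straight under the lug (base edges symmetric) and the handle is centred at column 322 under the fingers. Descending to find contact.

{"name": "drive_tool", "arguments": {"deltas": "0 0 0.02 0 0 0 0.12; 0 0 0.012 0 0 0 0.12; 0 0 0.005 0 0 0 0.12; 0 0 0.003 0 0 0 0.12; 0 0 0 0 0 0 0.12"}}

```text
time_s: 26.42
tcp_pos: [505.3, -291.2, 121.2]
eef_rot: [3.141, 0.0, 1.476]
contact_force: [0.4, 0.3, 0.1]
grip_width: 0.119
grip_force: 0.0
```

{"name": "drive_tool", "arguments": {"deltas": "0 0 0.003 0 0 0 0.12; 0 0 0.003 0 0 0 0.12; 0 0 0.003 0 0 0 0.12; 0 0 0.003 0 0 0 0.12; 0 0 0 0 0 0 0.12"}}

```text
time_s: 27.05
tcp_pos: [505.4, -291.7, 109.8]
eef_rot: [3.14, 0.002, 1.476]
contact_force: [-0.8, -0.4, 6.1]
grip_width: 0.118
grip_force: 3.1
```

Contact (6 N) at z ≈ 110. First stroke along the handle's arc.

{"name": "drive_tool", "arguments": {"deltas": "-0.0035 0 0.008 0 0 0 0.12; -0.003 0 0.008 0 0 0 0.12; -0.002 0 0.008 0 0 0 0.12; -0.0015 0 0.008 0 0 0 0.12; -0.001 0 0.006 0 0 0 0.12"}}

```text
time_s: 27.68
tcp_pos: [504.4, -303.8, 72.0]
eef_rot: [3.14, 0.004, 1.476]
contact_force: [-3.9, -5.5, 8.6]
grip_width: 0.121
grip_force: 4.6
```

{"name": "drive_tool", "arguments": {"deltas": "-0.001 0 0.004 0 0 0 0.12; -0.0005 0 0.003 0 0 0 0.12; 0 0 0.002 0 0 0 0.12; 0 0 0 0 0 0 0.12; 0 0 0 0 0 0 0.12"}}

```text
time_s: 28.3
tcp_pos: [504.2, -304.9, 63.2]
eef_rot: [3.14, 0.003, 1.476]
contact_force: [-2.8, -1.9, 8.2]
grip_width: 0.123
grip_force: 5.1
```

{"name": "drive_tool", "arguments": {"deltas": "0 0 0.002 0 0 0 0.12; 0 0 0.0015 0 0 0 0.12; 0 0 0 0 0 0 0.12; 0 0 0 0 0 0 0.12; 0 0 0 0 0 0 0.12"}}

```text
time_s: 28.92
tcp_pos: [504.2, -305.1, 60.2]
eef_rot: [3.14, 0.004, 1.476]
contact_force: [-4.5, -2.9, 10.9]
grip_width: 0.123
grip_force: 6.4
```

{"name": "drive_tool", "arguments": {"deltas": "0 0 0.0015 0 0 0 0.12; 0 0 0.001 0 0 0 0.12; 0 0 0 0 0 0 0.12; 0 0 0 0 0 0 0.12; 0 0 0 0 0 0 0.12"}}

```text
time_s: 29.55
tcp_pos: [504.4, -305.3, 59.3]
eef_rot: [3.139, 0.005, 1.476]
contact_force: [-6.4, -1.4, 23.4]
grip_width: 0.119
grip_force: 12.4
```

The bottom is at z ≈ 59.5 (23 N). Up stroke, then stroke 2.

{"name": "drive_tool", "arguments": {"deltas": "0.0005 0 -0.01 0 0 0 0.12; 0.002 0 -0.012 0 0 0 0.12; 0.003 0 -0.012 0 0 0 0.12; 0.0035 0 -0.012 0 0 0 0.12; 0.0035 0 -0.009 0 0 0 0.12"}}

```text
time_s: 30.18
tcp_pos: [505.4, -290.7, 111.9]
eef_rot: [3.141, -0.0, 1.476]
contact_force: [0.2, 1.4, 1.6]
grip_width: 0.123
grip_force: 0.9
```

{"name": "drive_tool", "arguments": {"deltas": "0 0 0 0 0 0 0.12; 0 0 0 0 0 0 0.12; -0.0035 0 0.009 0 0 0 0.12; -0.0035 0 0.01 0 0 0 0.12; -0.003 0 0.01 0 0 0 0.12"}}

```text
time_s: 30.8
tcp_pos: [504.5, -302.8, 82.6]
eef_rot: [3.14, 0.003, 1.475]
contact_force: [-1.8, -2.5, 10.6]
grip_width: 0.123
grip_force: 5.9
```

{"name": "drive_tool", "arguments": {"deltas": "-0.0015 0 0.01 0 0 0 0.12; -0.001 0 0.008 0 0 0 0.12; 0 0 0.005 0 0 0 0.12; 0 0 0.0025 0 0 0 0.12; 0 0 0 0 0 0 0.12"}}

```text
time_s: 31.42
tcp_pos: [504.3, -305.9, 59.1]
eef_rot: [3.139, 0.005, 1.475]
contact_force: [-6.7, -1.5, 24.2]
grip_width: 0.121
grip_force: 13.5
```

```bash
cat >> h.py <<'E'
def lift(name):
    """red mark on the lug and yellow lug in the scene picture: pixel shift -> pad rise"""
    im=snapshot("scene"); save(name,im); c=cal("scene")
    for nm in("scene0",name):
        i=cv2.imread(f"pics/{nm}.png")[:,:,::-1]; e=proj([[523.9,-89.4,113]],c)[0].astype(int); x,y=e
        b=(x-25,y-30,x+25,y+15); k=mask(i,(20,120,80),(36,255,255),b); r=mask(i,(0,150,90),(8,255,255),(x-12,y-25,x+12,y+10))
        print(nm,e,"yellow",np.argwhere(k)[:,::-1].mean(0).round(2),k.sum()//255,"red",np.argwhere(r)[:,::-1].mean(0).round(2),r.sum()//255)
    print("px per +10mm",proj([[523.9,-89.4,123]],c)[0]-proj([[523.9,-89.4,113]],c)[0])
E
python3 -c "
from h import *; st(); lift('s2')"
```

```text
t 31.43 tcp [ 504.3 -305.9   59.1] rot [3.1388 0.0049 1.4754] F [-6.7 -1.5 24.2] g 0.121 13.5
scene0 [302 220] yellow [301.56 221.08] 181 red [301.76 220.44] 25
s2 [302 220] yellow [301.77 218.67] 187 red [301.11 219.33] 27
px per +10mm [-0.04884492 -1.8759432 ]
```

The lug has risen about 6–12 mm, so the tray is lifting. Strokes 3 and 4.

{"name": "drive_tool", "arguments": {"deltas": "0.0005 0 -0.01 0 0 0 0.12; 0.002 0 -0.012 0 0 0 0.12; 0.003 0 -0.012 0 0 0 0.12; 0.0035 0 -0.012 0 0 0 0.12; 0.0035 0 -0.009 0 0 0 0.12"}}

```text
time_s: 32.1
tcp_pos: [505.4, -290.7, 112.3]
eef_rot: [3.141, -0.0, 1.476]
contact_force: [0.9, 1.9, 1.0]
grip_width: 0.117
grip_force: 0.9
```

{"name": "drive_tool", "arguments": {"deltas": "0 0 0 0 0 0 0.12; 0 0 0 0 0 0 0.12; -0.0035 0 0.009 0 0 0 0.12; -0.0035 0 0.01 0 0 0 0.12; -0.003 0 0.01 0 0 0 0.12"}}

```text
time_s: 32.72
tcp_pos: [504.5, -302.8, 83.0]
eef_rot: [3.14, 0.003, 1.475]
contact_force: [-1.5, -2.7, 10.4]
grip_width: 0.118
grip_force: 5.9
```

{"name": "drive_tool", "arguments": {"deltas": "-0.0015 0 0.01 0 0 0 0.12; -0.001 0 0.008 0 0 0 0.12; 0 0 0.005 0 0 0 0.12; 0 0 0.0025 0 0 0 0.12; 0 0 0 0 0 0 0.12"}}

```text
time_s: 33.35
tcp_pos: [504.3, -305.7, 59.3]
eef_rot: [3.139, 0.004, 1.475]
contact_force: [-5.8, -1.2, 21.6]
grip_width: 0.119
grip_force: 12.2
```

```bash
python3 -c "
from h import *; st(); lift('s3')"
```

```text
t 33.35 tcp [ 504.3 -305.7   59.3] rot [3.1391 0.0044 1.4754] F [-5.8 -1.2 21.6] g 0.119 12.2
scene0 [302 220] yellow [301.56 221.08] 181 red [301.76 220.44] 25
s3 [302 220] yellow [301.99 216.65] 187 red [300.85 218.5 ] 26
px per +10mm [-0.04884492 -1.8759432 ]
```

{"name": "drive_tool", "arguments": {"deltas": "0.0005 0 -0.01 0 0 0 0.12; 0.002 0 -0.012 0 0 0 0.12; 0.003 0 -0.012 0 0 0 0.12; 0.0035 0 -0.012 0 0 0 0.12; 0.0035 0 -0.009 0 0 0 0.12"}}

```text
time_s: 34.02
tcp_pos: [505.4, -290.7, 112.9]
eef_rot: [3.141, -0.0, 1.476]
contact_force: [-0.3, 1.4, 0.6]
grip_width: 0.122
grip_force: 0.9
```

{"name": "drive_tool", "arguments": {"deltas": "0 0 0 0 0 0 0.12; 0 0 0 0 0 0 0.12; -0.0035 0 0.009 0 0 0 0.12; -0.0035 0 0.01 0 0 0 0.12; -0.003 0 0.01 0 0 0 0.12"}}

```text
time_s: 34.65
tcp_pos: [504.4, -302.8, 83.5]
eef_rot: [3.14, 0.003, 1.475]
contact_force: [-3.1, -2.6, 11.6]
grip_width: 0.118
grip_force: 5.9
```

{"name": "drive_tool", "arguments": {"deltas": "-0.0015 0 0.01 0 0 0 0.12; -0.001 0 0.008 0 0 0 0.12; 0 0 0.005 0 0 0 0.12; 0 0 0.0025 0 0 0 0.12; 0 0 0 0 0 0 0.12"}}

```text
time_s: 35.28
tcp_pos: [504.1, -305.7, 59.4]
eef_rot: [3.14, 0.004, 1.475]
contact_force: [-5.3, -1.2, 20.4]
grip_width: 0.123
grip_force: 10.6
```

Run:
```python
from h import *
st(); lift('s4')
im=cv2.imread("pics/s4.png")[:,:,::-1]; t=snapshot("top"); save("t4",t)
save("crop4",np.vstack([crop(im,190,130,390,300,3)[:360],crop(t,200,150,480,260,600/280)]))
```

```text
t 35.27 tcp [ 504.1 -305.7   59.4] rot [3.1395 0.0043 1.4753] F [-5.3 -1.2 20.4] g 0.123 10.6
scene0 [302 220] yellow [301.56 221.08] 181 red [301.76 220.44] 25
s4 [302 220] yellow [302.06 214.19] 181 red [300.17 218.5 ] 24
px per +10mm [-0.04884492 -1.8759432 ]
```

View pics/crop4.png

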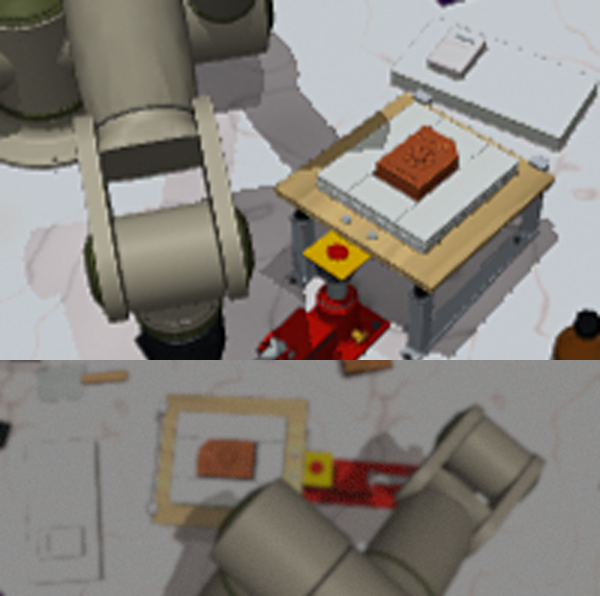

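The picture shows the block seated in the foam, the tray front well clear of its posts, and the saddle under the yellow lug with the mark at crop (338,252). The mark is up about 6 px, roughly 30 mm at the pad, where 12 mm is needed. The handle is held at its stop with 20 N, and the fragment, slab and spatula are where they were. Handing in.

```bash
python3 -c "
from h import *; st(); print(finish_job())"
```

```text
t 35.38 tcp [ 504.2 -305.7   59.4] rot [3.1394 0.0043 1.4754] F [-5.  -1.9 20.3] g 0.121 10.6
the job is handed in; nothing more can be done
None
```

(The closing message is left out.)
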